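# Find the 10 mm place in a truss-rod channel with a dial depth gauge

### The job

Take the dial depth gauge from its stand, put its sprung probe into the channel of the wooden neck blank near the narrow end, and press it down until the base sits flat. Without lifting it off again, slide it along towards the wide heel until the hand points straight up (10 mm deep), hold it pressed there for a second, then let go and leave it standing, flat in the channel and still reading 10 mm. Press it with about 10 N, never as hard as 20 N, and do not disturb the pedals, the parts box or the chrome slide.

Things in the scene. Friction and masses are not known exactly. Their poses are not given: they have to be found in the camera images.
- gauge_grip (a point): Centre of the upright square column (20 x 20 mm, 60 mm tall) of the loose dial depth gauge (0.4 to 0.6 kg), 45 mm above the underside of its base; z up. Grip it on its two y faces. A round dial 46 mm across sits on its +x side, 14 to 42 mm from the column's axis, 27 to 76 mm above the underside, its face looking to +x and a little up. A small stud tops the gauge at 78 mm.
- gauge_base (a point): Centre of the underside of the gauge's flat steel base bar, 60 (x) x 36 (y) x 12 mm high; x to the dial side, z up. A round steel probe 5 mm thick with a rounded tip sticks 18 mm out below this point when free. The base must lie flat on the blank's top, bridging the channel (its x across the channel).
- probe (a joint): How far the sprung probe is pushed into the gauge, m: 0 = fully out, 0.018 = fully in. Base flat: depth = 18 mm minus this, so 0.008 is 10 mm. The spring gives 1 N at 0 plus 0.2 N per mm, at 10 mm depth less than the gauge's weight. From the front the dial's hand points straight up (long tick) at 10 mm and turns 0.3 rad clockwise per mm the probe goes in; short ticks are 1 mm apart.
- channel_mid (a point): Middle of the channel at the nominal top, 30 mm above the bench, of the fixed wooden neck blank (64 (x) x 240 (y) mm, last 45 mm at +y widened to 100: heel). It lies on packing: its real top is up to 3.5 mm higher or lower. Channel 8 mm wide, along y from -100 to 100 mm; floor 0.57 mm deeper per 10 mm towards +y, depth here 8.5 to 11.5 mm. 'Near the narrow end': 50 to 85 mm towards -y.
- stand: Black plastic stand block 80 x 60 x 30 mm high, fixed; the gauge starts standing on its top with the probe in its 16 mm hole. Origin at the centre of its underside.
- boost: Gold-coloured aluminium pedal, 112 (x) x 60 x 34 mm (46 mm over its knob), loose bystander; origin at the centre of its underside.
- looper: Blue pedal, 124 (x) x 74 x 45 mm (57 mm over its knobs), loose bystander; origin at the centre of its underside.
- parts_box: White open plastic parts box, 100 (x) x 80 x 45 mm, loose bystander; origin at the centre of its underside.
- slide: Chrome slide: a tube 27 mm across and 60 mm high, standing on end, loose bystander; origin at the centre of its underside.
There are look-alikes about, which are no part of the job. What is shaped like the part that bears gauge_grip but pink or turquoise is not meant.

How it is judged:
By the outcome, as a careful person would: the job done as asked, in the order asked, and still so for the second after the job is handed in, with the robot touching nothing.
It also fails if it takes over 51 s, if anything falls off the work surface, if the arm or the gripper's body presses on something with over 40 N, if the wrist force passes 120 N, or if a joint passes its speed limit or range.

### The arm

A 7-joint arm with a two-finger parallel gripper is mounted at the origin on the work surface. World frame = base frame: x ahead of the robot, y to its left, z up, the work surface at z = 0. Lengths are in m, angles in rad, forces in N, time in s.
With the tool pointing down it reaches from about 0.4 to 0.85 m from the base axis. Payload 10.4 kg.
Tool frame: the origin (TCP) lies on the mounting face of the last link; the fingertips stand r.tips_ahead ahead of it and the grasp point (between the pads) lies 164 mm ahead of it (r.tips_ahead is the distance from the TCP to the fingertips, in m); z points along the fingers, y is the line along which they close (so a half turn about z gives the same grasp; the last joint's range is limited). The gripper opens to 87 mm and grips with 3 to 60 N. Pads are 19 mm wide; open, the fingers measure 117 mm over their backs; the gripper's body (75 mm by 190 mm) begins 51 mm behind the grasp point.
Start: joints at [1.327, 0.332, -0.065, 1.46, 0.022, 1.35, -0.088], TCP at [0.137, -0.61, 0.405] pointing down, gripper open.
Joint ranges: [-2.6, 2.6], [-0.5, 2.12], [-1.47, 1.34], [0.16, 2.42], [-1.27, 4.41], [0.06, 2.06], [-2.6, 2.6]. Speed limits (rad/s): [2.22, 2.22, 2.79, 2.79, 3.14, 3.14, 3.14].

### API

Orientations are given as a unit quaternion [x, y, z, w].
In Python, from bench import telemetry, imaging, job, r gives the robot as it stands.
- The arm moves only by the tool move_arm, never from a script. Its argument "steps" is a list of rows, each an object of numbers: "dx", "dy", "dz": the shift along the tool's x, y, z in cm; "spin": the turn about the tool's z in rad. In form: [{"dx": .., "dy": .., "dz": .., "spin": ..}, ...]. A call has 1 to 12 rows; each row shifts and turns the commanded pose from where the row before left it, along the tool's axes as they then stand; what a row does not reach is not made up. A row lasts 1/10 s, in which the tool goes at most 50 mm and 8.59 degrees, less where a joint would pass 70% of its speed; a pose out of reach is approached as far as the arm can. A call with a gripper value outside its range is refused whole. "claw" is the finger opening in cm, from 0 to 8.7, set as the call begins (left out, the last holds). The fingers move at their own pace and stop on an object; "squeeze" is the grip in N (left out, the last holds). Time passes only in rows, so rows that do not move let the fingers close. It gives the time, the measured TCP pose, the force, the opening and the grip force at its end, in the units of the state.
- telemetry.read_state(): the state, without advancing time (a new reading comes with each control period).
- imaging.camera(name): name is "scene" or "top" or "wrist"; returns a dict with "img" (420x560x3 uint8, red, green, blue), "camera_matrix" (3x3 intrinsics, pixels), "D" ([k1, k2, p1, p2, k3] as OpenCV has them; the pictures are not rectified), "R" (3x3) and "t" (3): a world point X has camera coordinates R X + t. Camera axes: x right, y down, z forward; pixel columns grow to the right and rows downward; lengths in m; the calibration is good to about 2 mm. A picture is of the moment at which its call begins. There is no depth.
- job.close_job(): hands the job in; it is judged then, once.
The state is a dict: "time": time; "joint_positions": joint angles; "joint_vel": joint speeds; "joint_torque": joint torques, N m; "ee_pos": TCP position; "eef_rot": TCP orientation; "ft_force": force on the tool from outside, world axes, zero at the start; "torque": the same for the moment, N m; "width": finger opening in m; "grip_force": force on a finger pad.
Only numpy, scipy, OpenCV 4.12 (cv2) and the standard library are available. Lean on these libraries where they do the work, as an engineer would, in place of code of your own. Each camera call takes 0.05 s, during which the arm holds its last target. There are 200 camera calls.

## Working session

There is one attempt and no reset: what is moved stays moved. The work goes in short steps, Python scripts to look and compute and a tool call to move; the robot and the scene stay as the last step left them, time stands still between calls to the robot, and variables do not carry over. Pictures are saved under pics/ and viewed, at most 10 in all, crops included, and the job is handed in when it is done.

Besides the shell and the picture viewer there is one more tool, called after "Call:" as name([rows], argument=value, ...), one row to a line, values as JSON. move_arm: Moves the arm, as the interface text tells. Its arguments: {"type":"object","properties":{"steps":{"type":"array","items":{"type":"object","properties":{"dx":{"type":"number"},"dy":{"type":"number"},"dz":{"type":"number"},"spin":{"type":"number"}}}},"claw":{"type":"number"},"squeeze":{"type":"number"}},"required":["steps"]}

```bash
mkdir -p pics
cat > h.py <<'E'
import numpy as np, cv2, pickle
from bench import telemetry, imaging, job, r
def snap(n,f):
    c=imaging.camera(n); pickle.dump({k:np.array(v) for k,v in c.items()},open(f'pics/{f}.pkl','wb'))
    cv2.imwrite(f'pics/{f}.png',cv2.cvtColor(np.array(c['img']),cv2.COLOR_RGB2BGR)); return c
def load(f): return pickle.load(open(f'pics/{f}.pkl','rb'))
def ray(c,p):
    u=cv2.undistortPoints(np.array([[p]],float),c['camera_matrix'],c['D'])[0,0]
    R=np.array(c['R']);return -R.T@c['t'], R.T@np.array([u[0],u[1],1])
def atz(c,p,z):
    o,d=ray(c,p); return o+d*(z-o[2])/d[2]
def tri(*cp):
    A=np.zeros((3,3));b=np.zeros(3)
    for c,p in cp:
        o,d=ray(c,p);d=d/np.linalg.norm(d);P=np.eye(3)-np.outer(d,d);A+=P;b+=P@o
    X=np.linalg.solve(A,b); return X,[np.linalg.norm((np.eye(3)-np.outer(d/np.linalg.norm(d),d/np.linalg.norm(d)))@(X-o)) for o,d in (ray(c,p) for c,p in cp)]
def proj(c,X): return cv2.projectPoints(np.array([X],float),cv2.Rodrigues(np.array(c['R']))[0],np.array(c['t'],float),c['camera_matrix'],np.array(c['D'],float))[0][0,0]
def crop(f,x0,y0,x1,y1,s,o): cv2.imwrite(f'pics/{o}.png',cv2.resize(cv2.imread(f'pics/{f}.png')[y0:y1,x0:x1],None,fx=s,fy=s,interpolation=cv2.INTER_CUBIC))
E
python3 - <<'E'
from h import *
a=snap('scene','s0');b=snap('top','t0')
cv2.imwrite('pics/st0.png',cv2.resize(np.vstack([cv2.imread('pics/s0.png'),cv2.imread('pics/t0.png')]),None,fx=.71,fy=.71))
for c in (a,b): print(-np.array(c['R']).T@c['t'],np.array(c['R'])[2])
s=telemetry.read_state();print(s,r.tips_ahead)
E
```

```text
[ 1.19248617 -0.35500125  0.59036022] [-0.74773816  0.30410528 -0.59026065]
[ 0.41346754 -0.05401857  1.26048254] [ 0.10293555 -0.02248995 -0.99443375]
{'time': 0.1, 'joint_positions': array([ 1.32742345,  0.33277772, -0.06470024,  1.46084342,  0.02165043,
        1.34991511, -0.08848239]), 'joint_vel': array([ 0.00091723, -0.0034637 ,  0.00027829, -0.00308626, -0.00175565,
        0.00147628, -0.0001683 ]), 'joint_torque': array([ 1.68111914e-03, -6.24549723e+01,  2.48006615e-02, -3.90719998e+01,
       -6.14187517e-02,  3.65335867e-02,  8.75157934e-05]), 'ee_pos': array([ 0.13683777, -0.609716  ,  0.40405936]), 'eef_rot': array([ 9.93910772e-01,  1.10186152e-01, -1.21231056e-04, -6.11629177e-04]), 'ft_force': array([-0.03822226,  0.86809452, -0.23625186]), 'torque': array([-0.00643421, -0.04291327, -0.01306393]), 'grip_force': 0.0, 'width': 0.08738460969283145} 0.1822
```

View pics/t0.png

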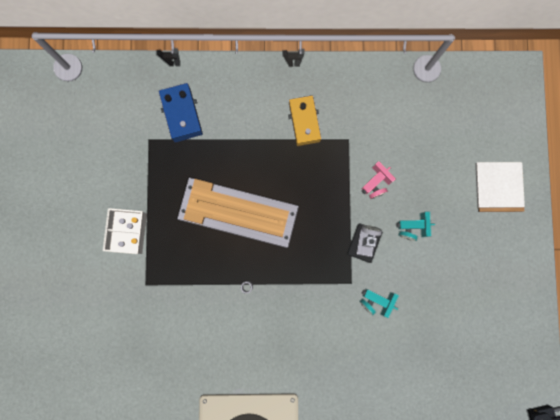

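View pics/s0.png

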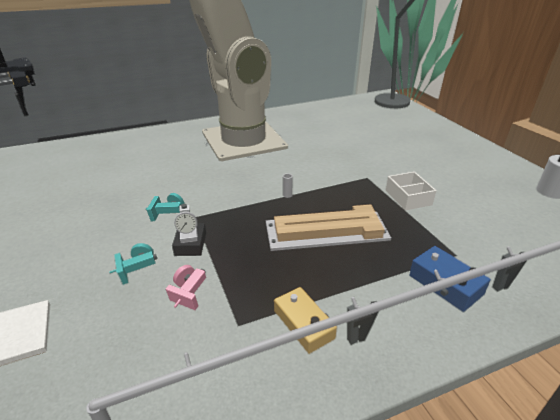

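The top view shows the stand with the steel gauge at (367,243) and the neck blank centred near (240,212), with its heel to the left at (195,200). The look-alikes lie flat: pink (378,180), turquoise (416,226) and turquoise (380,300). The scene view puts the gauge at (186,225), upright on the black stand. I choose that one and check it in a crop.

Run:
```python
from h import *
A=cv2.imread('pics/s0.png');B=cv2.imread('pics/t0.png')
f=lambda I,x0,y0,x1,y1,s:cv2.resize(I[y0:y1,x0:x1],None,fx=s,fy=s,interpolation=cv2.INTER_CUBIC)
a=f(A,160,190,220,260,5);b=f(B,340,215,400,270,5)   #300x350, 300x275
c=f(B,170,170,310,255,3.5); d=f(A,255,195,405,255,3)
W=np.zeros((600,800,3),np.uint8)
W[:300,:300]=a[:300];W[:275,300:600]=b
W[300:597,:490]=c[:297]
W[300:480,490:800]=d[:180,:310]
cv2.imwrite('pics/c1.png',W)
```

```text
(no output)
```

View pics/c1.png

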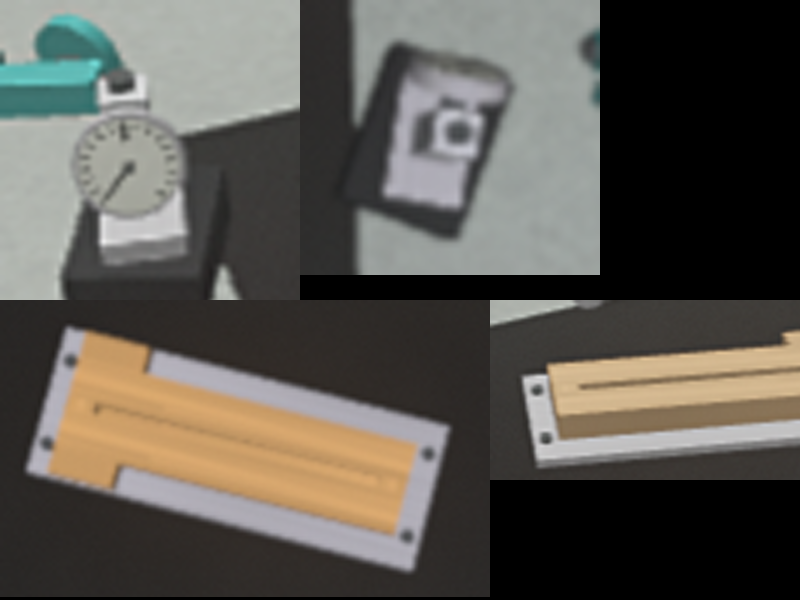

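The crop confirms the steel gauge with the white dial, its stud top at scene (184.4,205) and top (372,241.4). The blank corners and channel ends are clear.

Run:
```python
from h import *
a=load('s0');b=load('t0')
X,e=tri((a,(184.4,205)),(b,(372,241.4)));print('stud',X,e)
tb=lambda x,y:(340+(x-300)/5,215+y/5)
for p in [(405,85),(385,195),(465,207),(505,95)]: print('base',atz(b,tb(*p),.042))
tc=lambda x,y:(170+x/3.5,170+(y-300)/3.5)
for p in [(417,445),(397,535),(85,330),(48,472),(97,405),(385,482)]: print('blank',atz(b,tc(*p),.03))
sd=lambda x,y:(255+(x-490)/3,195+(y-300)/3)
print(tri((a,sd(548,367)),(b,tc(397,535))), tri((a,sd(560,416)),(b,tc(417,445))))
print('ch end',atz(a,sd(578,387),.03))
R=np.array(load('t0')['R']);print(R)
```

```text
stud [ 0.46754495 -0.2806534   0.10730472] [np.float64(0.0020658581985934766), np.float64(0.002065858198593488)]
base [ 0.49259404 -0.26998732  0.042     ]
base [ 0.44051366 -0.25932942  0.042     ]
base [ 0.43466754 -0.29715043  0.042     ]
base [ 0.48762822 -0.31754287  0.042     ]
blank [ 0.54367794 -0.09990106  0.03      ]
blank [ 0.48188933 -0.0857592   0.03      ]
blank [0.62411564 0.12813359 0.03      ]
blank [0.52608965 0.15215966 0.03      ]
blank [0.57206559 0.11937626 0.03      ]
blank [ 0.51826203 -0.07776622  0.03      ]
(array([ 0.48286674, -0.0833221 ,  0.02958221]), [np.float64(0.0026272559333702736), np.float64(0.002627255933370274)]) (array([ 0.54448323, -0.09774899,  0.03041255]), [np.float64(0.002299142232370965), np.float64(0.0022991422323710127)])
ch end [ 0.51718728 -0.06930222  0.03      ]
[[-0.00605449 -0.99974001  0.02198325]
 [-0.9946696   0.00375793 -0.10304495]
 [ 0.10293555 -0.02248995 -0.99443375]]
```

Call:
move_arm([
  {"dx": 3.6,"dy": -2.3},
  {"dx": 3.6,"dy": -2.3},
  {"dx": 3.6,"dy": -2.3},
  {"dx": 3.6,"dy": -2.3},
  {"dx": 3.6,"dy": -2.3},
  {"dx": 3.6,"dy": -2.3},
  {"dx": 3.6,"dy": -2.3},
  {"dx": 3.6,"dy": -2.3},
  {"dx": 3.6,"dy": -2.3},
  {"dx": 3.6,"dy": -2.3},
  {"dx": 3.5,"dy": -1.9},
  {"spin": 0},
], claw=8.7)

```text
$.steps[0]: bad value
```

Call:
move_arm([
  {"spin": 0.14},
  {"spin": 0.13},
  {"spin": 0.13},
  {"spin": 0},
  {"spin": 0},
])

```text
$.steps[0]: bad value
```

Run:
```python
from h import *
from scipy.spatial.transform import Rotation as Q
w=snap('wrist','w1');s=telemetry.read_state();print(s['time'],s['ee_pos'],Q.from_quat(s['eef_rot']).as_matrix(),s['joint_positions'])
print(-np.array(w['R']).T@w['t'],np.array(w['R']))
for z in (.042,.108): print(proj(w,[.4675,-.281,z]))
crop('w1',0,0,560,420,1.42,'w1b')
```

```text
0.15 [ 0.13685753 -0.60974166  0.40414504] [[ 9.75731175e-01  2.18971712e-01 -2.52051764e-04]
 [ 2.18971856e-01 -9.75730620e-01  1.04122090e-03]
 [-1.79366996e-05 -1.07114394e-03 -9.99999426e-01]] [ 1.3274085   0.33273497 -0.06467924  1.46071978  0.02156528  1.3499024
 -0.08851627]
[ 0.21256491 -0.59262225  0.38495856] [[ 2.19871976e-01 -9.75528684e-01 -3.18577300e-04]
 [-9.35223777e-01 -2.10880632e-01  2.84404370e-01]
 [-2.77511803e-01 -6.22346099e-02 -9.58704361e-01]]
[-144.00051051 -468.97035768]
[-332.12724079 -727.71429694]
```

View pics/w1b.png

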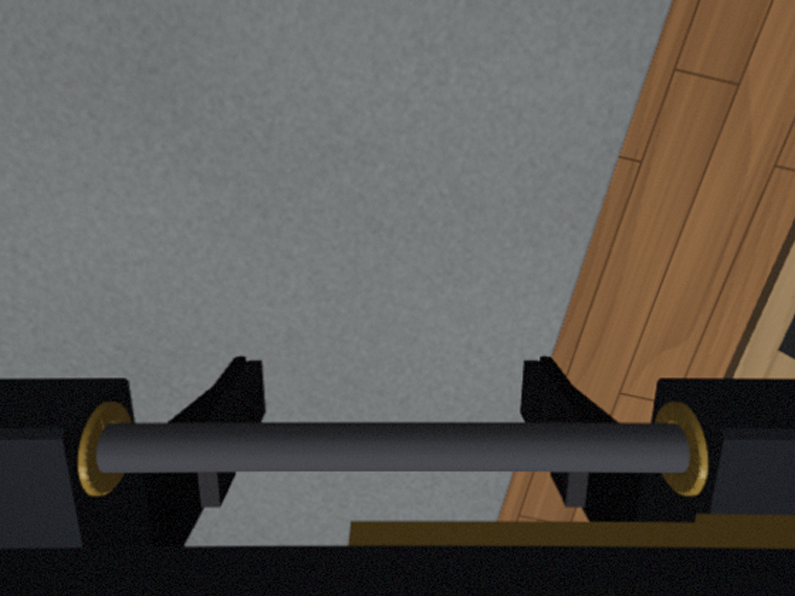

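Call:
move_arm([
  {"dx": 3.6,"dy": -2.3,"dz": 0,"spin": 0},
  {"dx": 3.6,"dy": -2.3,"dz": 0,"spin": 0},
  {"dx": 3.6,"dy": -2.3,"dz": 0,"spin": 0},
  {"dx": 3.6,"dy": -2.3,"dz": 0,"spin": 0},
  {"dx": 3.6,"dy": -2.3,"dz": 0,"spin": 0},
  {"dx": 3.6,"dy": -2.3,"dz": 0,"spin": 0},
  {"dx": 3.6,"dy": -2.3,"dz": 0,"spin": 0},
  {"dx": 3.6,"dy": -2.3,"dz": 0,"spin": 0},
  {"dx": 3.6,"dy": -2.3,"dz": 0,"spin": 0},
  {"dx": 3.6,"dy": -2.3,"dz": 0,"spin": 0},
  {"dx": 3.5,"dy": -1.9,"dz": 0,"spin": 0},
  {"dx": 0,"dy": 0,"dz": 0,"spin": 0},
], claw=8.7, squeeze=20)

```text
time: 1.35
ee_pos: [0.4713, -0.2753, 0.4046]
eef_rot: [0.993, 0.114, 0.001, -0.001]
ft_force: [-0.7, -0.2, 0.3]
width: 0.0868
grip_force: 0.0
```

Call:
move_arm([
  {"dx": 0,"dy": 0,"dz": 0,"spin": 0.14},
  {"dx": 0,"dy": 0,"dz": 0,"spin": 0.13},
  {"dx": 0,"dy": 0,"dz": 0,"spin": 0.13},
  {"dx": 0,"dy": 0,"dz": 0,"spin": 0},
  {"dx": 0,"dy": 0,"dz": 0,"spin": 0},
])

```text
time: 1.85
ee_pos: [0.4676, -0.2805, 0.4046]
eef_rot: [0.996, -0.088, -0.0, 0.0]
ft_force: [0.0, -0.2, -0.8]
width: 0.0867
grip_force: 0.0
```

Run:
```python
from h import *
from scipy.spatial.transform import Rotation as Q
w=snap('wrist','w2');s=telemetry.read_state();print(s['time'],s['ee_pos'],Q.from_quat(s['eef_rot']).as_matrix().round(4),s['joint_positions'])
print(-np.array(w['R']).T@w['t'])
for z in (.042,.108): print(proj(w,[.4675,-.281,z]))
crop('w2',80,0,480,300,2,'w2b')
```

```text
1.9 [ 0.46760289 -0.28051096  0.40466816] [[ 9.846e-01 -1.749e-01 -2.000e-04]
 [-1.749e-01 -9.846e-01  0.000e+00]
 [-2.000e-04  0.000e+00 -1.000e+00]] [ 0.77838605  0.17945688 -0.36164665  1.65857828  0.06538544  1.31563059
 -1.34105866]
[ 0.54397643 -0.29403807  0.38551895]
[276.20767811 187.80699182]
[276.31972306 206.48932759]
```

View pics/w2b.png

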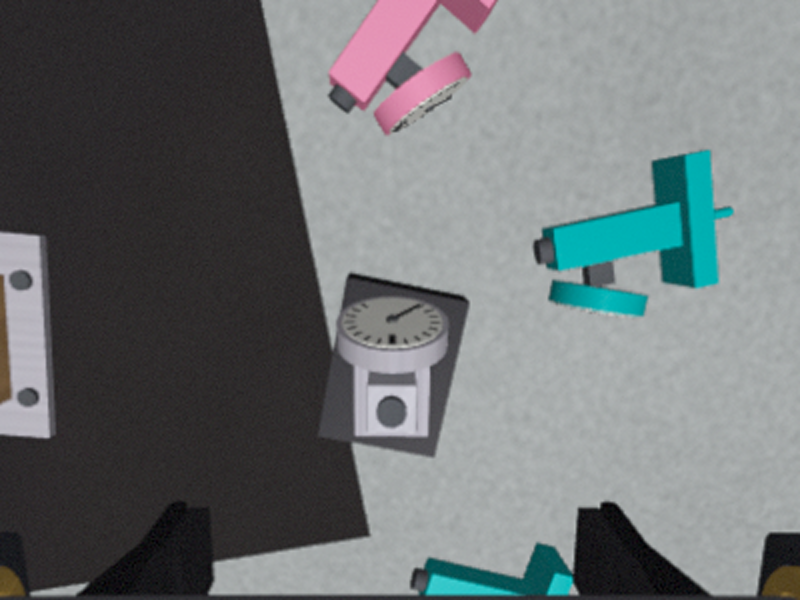

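The wrist view shows the steel gauge square to the tool, with its stud at crop (391,411) = px (275.5,205.5). It was predicted at (276.3,206.5), so it agrees within 1 mm. Going down to grip.

Call:
move_arm([
  {"dx": 0,"dy": 0,"dz": 3.5,"spin": 0},
  {"dx": 0,"dy": 0,"dz": 3.5,"spin": 0},
  {"dx": 0,"dy": 0,"dz": 3.5,"spin": 0},
  {"dx": 0,"dy": 0,"dz": 3,"spin": 0},
  {"dx": 0,"dy": 0,"dz": 2,"spin": 0},
  {"dx": 0,"dy": 0,"dz": 1,"spin": 0},
  {"dx": 0,"dy": 0,"dz": 0,"spin": 0},
  {"dx": 0,"dy": 0,"dz": 0,"spin": 0},
  {"dx": 0,"dy": 0,"dz": 0,"spin": 0},
])

```text
time: 2.8
ee_pos: [0.4683, -0.2806, 0.2411]
eef_rot: [0.996, -0.089, 0.001, 0.001]
ft_force: [-0.1, 0.4, 0.3]
width: 0.0867
grip_force: 0.0
```

Call:
move_arm([
  {"dx": 0,"dy": 0,"dz": 0,"spin": 0},
  {"dx": 0,"dy": 0,"dz": 0,"spin": 0},
  {"dx": 0,"dy": 0,"dz": 0,"spin": 0},
  {"dx": 0,"dy": 0,"dz": 0,"spin": 0},
  {"dx": 0,"dy": 0,"dz": 0,"spin": 0},
  {"dx": 0,"dy": 0,"dz": 0,"spin": 0},
  {"dx": 0,"dy": 0,"dz": 0,"spin": 0},
  {"dx": 0,"dy": 0,"dz": 0,"spin": 0},
], claw=1.5, squeeze=25)

```text
time: 3.6
ee_pos: [0.4678, -0.2804, 0.2397]
eef_rot: [0.996, -0.089, 0.0, 0.0]
ft_force: [0.5, 0.6, -0.4]
width: 0.0311
grip_force: 0.0
```

Call:
move_arm([
  {"dx": 0,"dy": 0,"dz": 0,"spin": 0},
  {"dx": 0,"dy": 0,"dz": 0,"spin": 0},
  {"dx": 0,"dy": 0,"dz": 0,"spin": 0},
  {"dx": 0,"dy": 0,"dz": 0,"spin": 0},
  {"dx": 0,"dy": 0,"dz": 0,"spin": 0},
])

```text
time: 4.1
ee_pos: [0.4678, -0.2802, 0.2397]
eef_rot: [0.996, -0.089, -0.0, -0.0]
ft_force: [-0.4, 2.1, 0.2]
width: 0.0203
grip_force: 25.0
```

Call:
move_arm([
  {"dx": 0,"dy": 0,"dz": -1.5,"spin": 0},
  {"dx": 0,"dy": 0,"dz": -3,"spin": 0},
  {"dx": 0,"dy": 0,"dz": -2.7,"spin": 0},
  {"dx": 0,"dy": -2,"dz": -1.5,"spin": 0},
  {"dx": 0.3,"dy": -4,"dz": 0,"spin": 0},
  {"dx": 0.3,"dy": -4,"dz": 0,"spin": 0},
  {"dx": 0.3,"dy": -4,"dz": 0,"spin": 0},
  {"dx": 0.3,"dy": -4,"dz": 0,"spin": 0},
  {"dx": 0.3,"dy": -4,"dz": 0,"spin": 0},
  {"dx": 0.1,"dy": -2.8,"dz": 0,"spin": 0.08},
  {"dx": 0,"dy": 0,"dz": 0,"spin": 0},
  {"dx": 0,"dy": 0,"dz": 0,"spin": 0},
])

```text
time: 5.3
ee_pos: [0.5275, -0.0385, 0.327]
eef_rot: [0.992, -0.128, -0.0, 0.0]
ft_force: [-0.6, -0.4, -5.3]
width: 0.0196
grip_force: 25.0
```

Run:
```python
from h import *
from scipy.spatial.transform import Rotation as Q
w2=load('w2')
print('stud w2',atz(w2,(275.5,205.5),.108))
w=snap('wrist','w3');s=telemetry.read_state();print(s['time'],s['ee_pos'],Q.from_quat(s['eef_rot']).as_matrix().round(4))
for y in (-.1,-.065,0,.1):
  p=np.array([.544,.0235])+y*np.array([.26,.9656]);print(y,proj(w,[*p,.03]))
cv2.imwrite('pics/w3b.png',cv2.resize(cv2.imread('pics/w3.png')[80:330,60:460],None,fx=2,fy=2,interpolation=cv2.INTER_CUBIC))
```

```text
stud w2 [ 0.46839965 -0.28050997  0.108     ]
5.35 [ 0.5274124  -0.03957374  0.32688752] [[ 9.667e-01 -2.559e-01 -5.000e-04]
 [-2.559e-01 -9.667e-01 -8.000e-04]
 [-3.000e-04  9.000e-04 -1.000e+00]]
-0.1 [321.38467635 206.88695106]
-0.065 [276.58335946 206.61746232]
0 [193.19191815 206.1051144 ]
0.1 [ 63.16480587 205.27901194]
```

View pics/w3b.png

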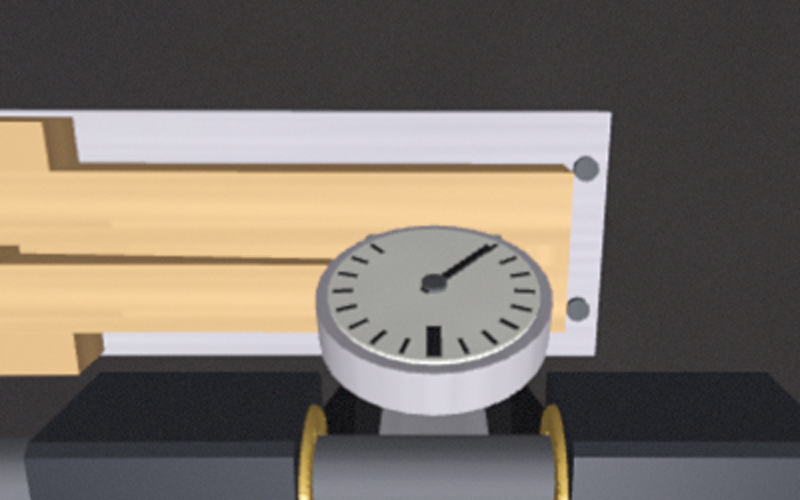

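The wrist view shows the blank level with the image axes. Its outer edges are at crop rows ~170 and ~332, and the dark channel wall is at crop (300,261), running left to the channel end at (15,250). The gauge is held upright. I'll take the exact rows from profiles.

Run:
```python
from h import *
w=load('w3');I=w['img'].astype(int).sum(2)
for c0 in (70,90,120,150,180,205):
  p=I[:,c0:c0+8].mean(1).round().astype(int);print(c0,'ch',list(p[194:218]),'top',list(p[158:170]),'bot',list(p[240:252]))
```

```text
70 ch [np.int64(582), np.int64(585), np.int64(580), np.int64(574), np.int64(571), np.int64(570), np.int64(569), np.int64(572), np.int64(575), np.int64(575), np.int64(574), np.int64(558), np.int64(475), np.int64(316), np.int64(299), np.int64(298), np.int64(297), np.int64(338), np.int64(481), np.int64(590), np.int64(588), np.int64(579), np.int64(575), np.int64(577)] top [np.int64(569), np.int64(569), np.int64(568), np.int64(569), np.int64(568), np.int64(569), np.int64(569), np.int64(574), np.int64(585), np.int64(586), np.int64(581), np.int64(576)] bot [np.int64(585), np.int64(578), np.int64(572), np.int64(571), np.int64(568), np.int64(570), np.int64(576), np.int64(568), np.int64(569), np.int64(568), np.int64(568), np.int64(567)]
90 ch [np.int64(578), np.int64(581), np.int64(577), np.int64(573), np.int64(570), np.int64(569), np.int64(569), np.int64(574), np.int64(581), np.int64(578), np.int64(581), np.int64(579), np.int64(536), np.int64(364), np.int64(296), np.int64(300), np.int64(299), np.int64(340), np.int64(481), np.int64(593), np.int64(588), np.int64(580), np.int64(575), np.int64(57
[... 2625 characters left out ...]
 np.int64(573), np.int64(574), np.int64(575), np.int64(577), np.int64(579), np.int64(583), np.int64(589), np.int64(596), np.int64(596), np.int64(596), np.int64(597), np.int64(600), np.int64(557), np.int64(354), np.int64(281), np.int64(299), np.int64(442), np.int64(585), np.int64(581), np.int64(576), np.int64(573), np.int64(577)] top [np.int64(652), np.int64(651), np.int64(631), np.int64(532), np.int64(322), np.int64(283), np.int64(289), np.int64(338), np.int64(483), np.int64(582), np.int64(580), np.int64(575)] bot [np.int64(573), np.int64(574), np.int64(573), np.int64(577), np.int64(578), np.int64(590), np.int64(629), np.int64(656), np.int64(656), np.int64(658), np.int64(658), np.int64(658)]
```

Run:
```python
from h import *
from scipy.optimize import brentq
w=load('w3');tcp=np.array([.52741,-.03957]);a=-np.arcsin(.2559);tx=np.array([.9667,-.2559]);ty=np.array([-.2559,-.9667])
loc=lambda p,z:np.array([(atz(w,p,z)[:2]-tcp)@tx,(atz(w,p,z)[:2]-tcp)@ty])*1000
for c,t,b in ((124,165.25,245.6),(154,165.33,245.5),(184,165.65,245.4),(209,165.7,245.5)):
  z=brentq(lambda z:loc((c,t),z)[0]-loc((c,b),z)[0]-64,0.01,.05)
  print(c,'z',z,[ (zz,loc((c,t),zz)[0],loc((c,b),zz)[0],'chan ctr',loc((c,211.85),zz)[0]+4) for zz in (.027,z,.03,.033)])
for y in (94,209): print(loc((y,211.85),.03))
P=np.array([.46840,-.28051]);
print('stud',(P-[.4678,-.2802])@np.array([.9843,-.176])*1000)
# ends: heel end col at crop 48? narrow end crop 569..572 
print(loc((60+571/2,80+200/2),.03),loc((60+15/2,206),.03))
# scene check z: rail via top camera
```

```text
124 z 0.03333709756200455 [(0.027, np.float64(31.180742765206134), np.float64(-34.29651333332347), 'chan ctr', np.float64(-1.768464422942464)), (0.03333709756200455, np.float64(32.22286094162174), np.float64(-31.777139058378165), 'chan ctr', np.float64(0.10727820426556667)), (0.03, np.float64(31.67408447229799), np.float64(-33.1038343898664), 'chan ctr', np.float64(-0.8804825311434028)), (0.033, np.float64(32.16742617938985), np.float64(-31.911155446409328), 'chan ctr', np.float64(0.007499360655654819))]
154 z 0.03314774164161114 [(0.027, np.float64(31.223774711048915), np.float64(-34.2083524247485), 'chan ctr', np.float64(-1.7206679366972297)), (0.03314774164161114, np.float64(32.23381198027576), np.float64(-31.76618801972417), 'chan ctr', np.float64(0.09798034899472974)), (0.03, np.float64(31.716656810578137), np.float64(-33.01661509384259), 'chan ctr', np.float64(-0.8331965406732271)), (0.033, np.float64(32.20953891010736), np.float64(-31.82487776293666), 'chan ctr', np.float64(0.05427485535087939))]
184 z 0.032096718533896604 [(0.027, np.float64(31.07191032933567), np.float64(-34
[... 379 characters left out ...]
968), 'chan ctr', np.float64(0.10115436531517963))]
209 z 0.0325280051160891 [(0.027, np.float64(31.102672989162535), np.float64(-34.18218710502557), 'chan ctr', np.float64(-1.6327976763776633)), (0.0325280051160891, np.float64(32.01327462724812), np.float64(-31.98672537275186), 'chan ctr', np.float64(0.0007884366883934568)), (0.03, np.float64(31.596848529323694), np.float64(-32.99072923577516), 'chan ctr', np.float64(-0.7462647886032521)), (0.033, np.float64(32.09102406948485), np.float64(-31.799271366524636), 'chan ctr', np.float64(0.14026809917116134))]
[  -4.92761977 -142.4232905 ]
[ -4.74626479 -53.15055963]
stud 0.6451399999999855
[20.85020185 52.40159918] [  -0.24787051 -162.00725291]
```

Call:
move_arm([
  {"dx": -0.06,"dy": 0,"dz": 1.5,"spin": 0},
  {"dx": 0,"dy": 0,"dz": 2,"spin": 0},
  {"dx": 0,"dy": 0,"dz": 1.5,"spin": 0},
  {"dx": 0,"dy": 0,"dz": 1,"spin": 0},
  {"dx": 0,"dy": 0,"dz": 0,"spin": 0},
  {"dx": 0,"dy": 0,"dz": 0,"spin": 0},
  {"dx": 0,"dy": 0,"dz": 0,"spin": 0},
])

```text
time: 6.05
ee_pos: [0.5275, -0.0391, 0.2675]
eef_rot: [0.992, -0.129, 0.001, 0.0]
ft_force: [-0.0, 0.3, -4.6]
width: 0.0199
grip_force: 25.0
```

Run:
```python
from h import *
w=snap('wrist','w4');c=snap('scene','s4')
fs=[telemetry.read_state()]
print(fs[0]['time'],fs[0]['ee_pos'],fs[0]['ft_force'])
A=cv2.imread('pics/s4.png');B=cv2.imread('pics/w4.png')
f=lambda I,x0,y0,x1,y1,s:cv2.resize(I[y0:y1,x0:x1],None,fx=s,fy=s,interpolation=cv2.INTER_CUBIC)
W=np.zeros((500,800,3),np.uint8);W[:500,:400]=f(A,265,160,345,260,5);W[:,400:]=f(B,200,130,360,330,2.5)
cv2.imwrite('pics/c4.png',W)
```

```text
6.15 [ 0.52743961 -0.03901172  0.26749381] [-0.34090981 -0.2629274  -5.04970345]
```

View pics/c4.png

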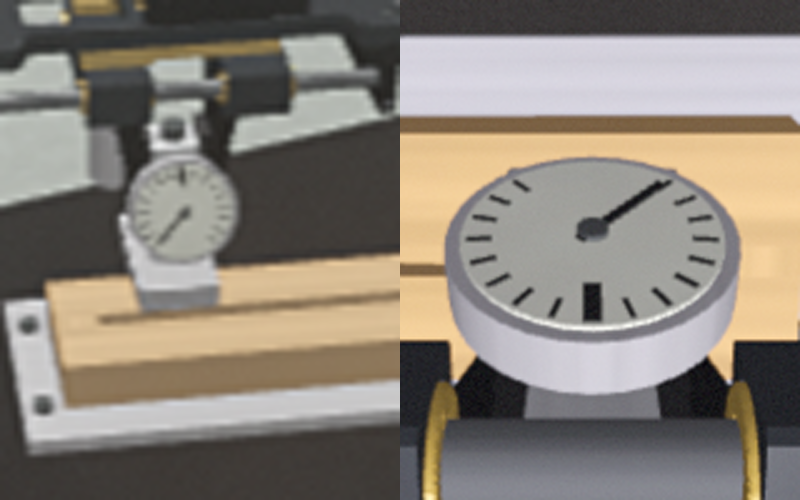

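The scene crop shows the gauge above the channel near the narrow end, with the hand at fully out. The wrist crop shows the channel line running under the dial. I'll check the sideways offset at this closer range.

Run:
```python
from h import *
from scipy.spatial.transform import Rotation as Q
w=load('w4');s=telemetry.read_state();I=w['img'].astype(int).sum(2)
T=Q.from_quat(s['eef_rot']).as_matrix();tcp=s['ee_pos']
print(T[:2,:2].round(4),tcp)
for c in (120,150,180,205):
  p=I[:,c:c+6].mean(1)
  e=[]
  for i in range(150,330):
    m=445
    if (p[i]-m)*(p[i+1]-m)<0:e.append(round(i+(m-p[i])/(p[i+1]-p[i]),2))
  print(c,e,[[round(1000*float((atz(w,(c+2.5,v),z)-tcp)[:2]@T[:2,0]),2) for v in e] for z in (.031,.033,.035)])
```

```text
[[ 0.9666 -0.2563]
 [-0.2563 -0.9666]] [ 0.52743961 -0.03901172  0.26749381]
120 [np.float64(176.03), np.float64(183.14), np.float64(233.43), np.float64(240.23), np.float64(265.45)] [[36.01, 31.71, -0.13, -4.63, -21.77], [36.4, 32.14, 0.59, -3.88, -20.86], [36.78, 32.56, 1.3, -3.12, -19.94]]
150 [np.float64(176.06), np.float64(183.21), np.float64(233.98), np.float64(240.18), np.float64(265.43)] [[36.04, 31.71, -0.51, -4.62, -21.81], [36.42, 32.13, 0.21, -3.87, -20.89], [36.8, 32.55, 0.93, -3.11, -19.98]]
180 [np.float64(176.1), np.float64(182.97), np.float64(234.48), np.float64(240.14), np.float64(265.41)] [[36.05, 31.88, -0.85, -4.61, -21.83], [36.43, 32.3, -0.13, -3.85, -20.92], [36.82, 32.73, 0.6, -3.1, -20.0]]
205 [np.float64(176.1), np.float64(183.02), np.float64(234.98), np.float64(240.11), np.float64(265.4)] [[36.07, 31.87, -1.19, -4.6, -21.85], [36.46, 32.29, -0.46, -3.84, -20.94], [36.84, 32.72, 0.26, -3.09, -20.02]]
```

Call:
move_arm([
  {"dx": -0.05,"dy": 0,"dz": 0.4,"spin": 0},
  {"dx": 0,"dy": 0,"dz": 0.4,"spin": 0},
  {"dx": 0,"dy": 0,"dz": 0.2,"spin": 0},
  {"dx": 0,"dy": 0,"dz": 0,"spin": 0},
  {"dx": 0,"dy": 0,"dz": 0,"spin": 0},
])

```text
time: 6.65
ee_pos: [0.5267, -0.0389, 0.2567]
eef_rot: [0.992, -0.129, -0.0, 0.0]
ft_force: [0.0, -0.6, -6.0]
width: 0.0197
grip_force: 25.0
```

Call:
move_arm([
  {"dx": 0,"dy": 0,"dz": 0.2,"spin": 0},
  {"dx": 0,"dy": 0,"dz": 0.2,"spin": 0},
  {"dx": 0,"dy": 0,"dz": 0.2,"spin": 0},
  {"dx": 0,"dy": 0,"dz": 0.2,"spin": 0},
  {"dx": 0,"dy": 0,"dz": 0,"spin": 0},
  {"dx": 0,"dy": 0,"dz": 0,"spin": 0},
])

```text
time: 7.25
ee_pos: [0.5267, -0.0389, 0.2488]
eef_rot: [0.992, -0.129, 0.0, 0.0]
ft_force: [0.3, -0.3, -3.2]
width: 0.0199
grip_force: 25.0
```

Call:
move_arm([
  {"dx": 0,"dy": 0,"dz": 0.2,"spin": 0},
  {"dx": 0,"dy": 0,"dz": 0,"spin": 0},
  {"dx": 0,"dy": 0,"dz": 0,"spin": 0},
])

```text
time: 7.55
ee_pos: [0.5267, -0.0389, 0.2468]
eef_rot: [0.992, -0.129, 0.0, 0.0]
ft_force: [0.7, 1.0, -2.7]
width: 0.0202
grip_force: 25.0
```

Call:
move_arm([
  {"dx": 0,"dy": 0,"dz": 0.1,"spin": 0},
  {"dx": 0,"dy": 0,"dz": 0.1,"spin": 0},
  {"dx": 0,"dy": 0,"dz": 0,"spin": 0},
  {"dx": 0,"dy": 0,"dz": 0,"spin": 0},
])

```text
time: 7.95
ee_pos: [0.5267, -0.0389, 0.2448]
eef_rot: [0.992, -0.129, 0.0, 0.0]
ft_force: [0.2, -0.9, -2.5]
width: 0.0203
grip_force: 25.0
```

Run:
```python
from h import *
w=snap('wrist','w5');print(telemetry.read_state()['ft_force'])
crop('w5',200,150,360,270,4,'w5b')
```

```text
[ 1.12807887  0.50931475 -2.44812638]
```

View pics/w5b.png

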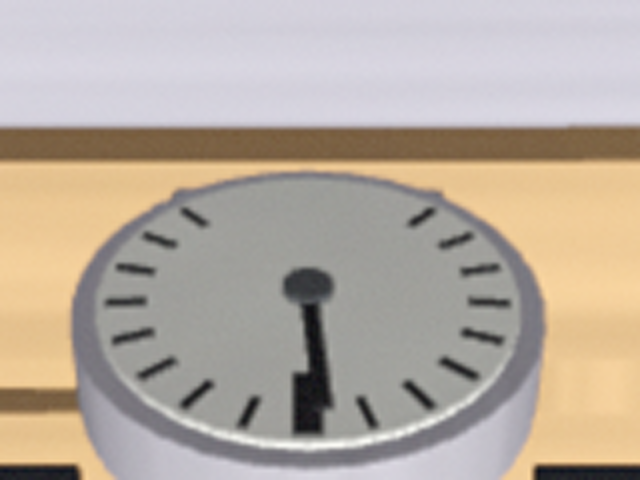

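The dial crop shows the hand at (320,400), just off the long tick at (308,410). The probe extension is therefore ~10.4 mm with the base still ~2–3 mm up, so the probe is in the channel.

Call:
move_arm([
  {"dx": 0,"dy": 0,"dz": 0.1,"spin": 0},
  {"dx": 0,"dy": 0,"dz": 0,"spin": 0},
  {"dx": 0,"dy": 0,"dz": 0,"spin": 0},
])

```text
time: 8.3
ee_pos: [0.5267, -0.0389, 0.2437]
eef_rot: [0.992, -0.129, 0.0, 0.0]
ft_force: [-0.1, -1.3, -2.3]
width: 0.0201
grip_force: 25.0
```

Call:
move_arm([
  {"dx": 0,"dy": 0,"dz": 0.1,"spin": 0},
  {"dx": 0,"dy": 0,"dz": 0,"spin": 0},
  {"dx": 0,"dy": 0,"dz": 0,"spin": 0},
])

```text
time: 8.6
ee_pos: [0.5267, -0.0389, 0.2427]
eef_rot: [0.992, -0.129, 0.0, 0.0]
ft_force: [0.6, 0.3, -2.2]
width: 0.0199
grip_force: 25.0
```

Call:
move_arm([
  {"dx": 0,"dy": 0,"dz": 0.05,"spin": 0},
  {"dx": 0,"dy": 0,"dz": 0,"spin": 0},
  {"dx": 0,"dy": 0,"dz": 0,"spin": 0},
])

```text
time: 8.9
ee_pos: [0.5267, -0.0389, 0.2423]
eef_rot: [0.992, -0.129, 0.0, 0.0]
ft_force: [1.0, -0.5, -1.7]
width: 0.0197
grip_force: 25.0
```

Call:
move_arm([
  {"dx": 0,"dy": 0,"dz": 0.05,"spin": 0},
  {"dx": 0,"dy": 0,"dz": 0,"spin": 0},
  {"dx": 0,"dy": 0,"dz": 0,"spin": 0},
])

```text
time: 9.2
ee_pos: [0.5267, -0.0389, 0.2422]
eef_rot: [0.992, -0.129, 0.0, 0.0]
ft_force: [-1.8, -1.4, 6.2]
width: 0.0197
grip_force: 25.0
```

Call:
move_arm([
  {"dx": 0,"dy": 0,"dz": 0.01,"spin": 0},
  {"dx": 0,"dy": -0.1,"dz": 0,"spin": 0},
  {"dx": 0,"dy": -0.2,"dz": 0,"spin": 0},
  {"dx": 0,"dy": -0.2,"dz": 0,"spin": 0},
  {"dx": 0,"dy": 0,"dz": 0,"spin": 0},
])

```text
time: 9.7
ee_pos: [0.5281, -0.0354, 0.2422]
eef_rot: [0.992, -0.13, 0.0, 0.001]
ft_force: [-2.0, -4.7, 6.1]
width: 0.0199
grip_force: 25.0
```

Call:
move_arm([
  {"dx": 0,"dy": -0.2,"dz": 0,"spin": 0},
  {"dx": 0,"dy": -0.2,"dz": 0.005,"spin": 0},
  {"dx": 0,"dy": -0.2,"dz": 0,"spin": 0},
  {"dx": 0,"dy": -0.2,"dz": 0,"spin": 0},
  {"dx": 0,"dy": -0.2,"dz": 0,"spin": 0},
  {"dx": 0,"dy": 0,"dz": 0,"spin": 0},
])

```text
time: 10.3
ee_pos: [0.5308, -0.0255, 0.2422]
eef_rot: [0.992, -0.13, 0.001, 0.001]
ft_force: [-0.7, -4.0, 5.5]
width: 0.02
grip_force: 25.0
```

Call:
move_arm([
  {"dx": 0,"dy": -0.2,"dz": 0.01,"spin": 0},
  {"dx": 0,"dy": -0.2,"dz": 0.005,"spin": 0},
  {"dx": 0,"dy": -0.2,"dz": 0,"spin": 0},
  {"dx": 0,"dy": -0.2,"dz": 0,"spin": 0},
  {"dx": 0,"dy": -0.2,"dz": 0,"spin": 0},
  {"dx": 0,"dy": 0,"dz": 0,"spin": 0},
])

```text
time: 10.9
ee_pos: [0.5335, -0.016, 0.2422]
eef_rot: [0.992, -0.13, 0.001, 0.001]
ft_force: [-0.7, -5.3, 6.7]
width: 0.02
grip_force: 25.0
```

```bash
cat > dial.py <<'E'
import sys
from h import *
# hand angle about long tick: rectify dial via ellipse of face -> print hand bearing
def shot(f):
    snap('wrist',f); s=telemetry.read_state(); print(s['time'],s['ee_pos'].round(4),s['ft_force'].round(1))
    crop(f,200,150,360,270,4,f+'b')
shot(sys.argv[1])
E
python3 dial.py w6
```

```text
10.95 [ 0.5335 -0.0159  0.2423] [-0.2 -5.1  6.7]
```

View pics/w6b.png

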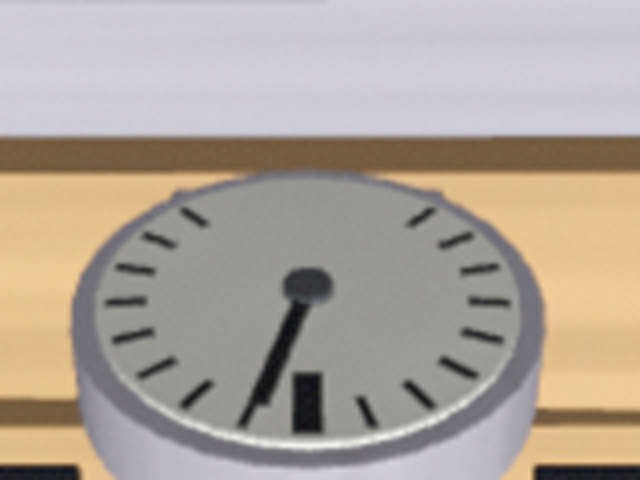

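The hand is at (268,395), about 0.85 mm short of the long tick by the tick spacing, so depth is ≈9.1. About 15 mm more to slide.

Call:
move_arm([
  {"dx": 0,"dy": -0.2,"dz": 0.005,"spin": 0},
  {"dx": 0,"dy": -0.2,"dz": 0.005,"spin": 0},
  {"dx": 0,"dy": -0.2,"dz": 0,"spin": 0},
  {"dx": 0,"dy": -0.2,"dz": 0,"spin": 0},
  {"dx": 0,"dy": -0.2,"dz": 0,"spin": 0},
  {"dx": 0,"dy": -0.2,"dz": 0,"spin": 0},
  {"dx": 0,"dy": 0,"dz": 0,"spin": 0},
])

```text
time: 11.65
ee_pos: [0.5366, -0.0046, 0.2422]
eef_rot: [0.992, -0.13, 0.001, 0.001]
ft_force: [-0.6, -7.1, 7.7]
width: 0.02
grip_force: 25.0
```

```bash
python3 dial.py w7
python3 - <<'E'
from h import *
# dark hand centroid per row in original pixels, above the long tick, vs dial axis column
for f in ('w5','w6','w7'):
    I=load(f)['img'].astype(int).sum(2)
    W=np.clip(400-I,0,None)
    rows=[]
    for r_ in range(227,243,1):
        x=np.arange(240,315); w=W[r_,240:315]; rows.append((r_,round((x*w).sum()/max(w.sum(),1),2)))
    hub=W[217:226,265:290]; print(f,rows,'hub',(hub.sum(0)*np.arange(265,290)).sum()/hub.sum(),(hub.sum(1)*np.arange(217,226)).sum()/hub.sum())
E
```

```text
11.7 [ 0.5366 -0.0046  0.2423] [-0.3 -5.5  8. ]
w5 [(227, np.float64(277.26)), (228, np.float64(277.3)), (229, np.float64(277.36)), (230, np.float64(277.68)), (231, np.float64(277.79)), (232, np.float64(277.83)), (233, np.float64(277.9)), (234, np.float64(278.04)), (235, np.float64(278.26)), (236, np.float64(278.32)), (237, np.float64(278.5)), (238, np.float64(278.75)), (239, np.float64(279.17)), (240, np.float64(278.76)), (241, np.float64(282.26)), (242, np.float64(284.04))] hub 276.5328363118079 220.89266527793006
w6 [(227, np.float64(274.17)), (228, np.float64(273.65)), (229, np.float64(273.16)), (230, np.float64(272.68)), (231, np.float64(272.27)), (232, np.float64(272.02)), (233, np.float64(271.52)), (234, np.float64(271.17)), (235, np.float64(270.61)), (236, np.float64(270.17)), (237, np.float64(269.65)), (238, np.float64(269.34)), (239, np.float64(272.4)), (240, np.float64(274.11)), (241, np.float64(276.54)), (242, np.float64(276.12))] hub 276.34295244352353 220.91292262596653
w7 [(227, np.float64(275.85)), (228, np.float64(275.79)), (229, np.float64(275.72)), (230, np.float64(275.59)), (231, np.float64(275.6)), (232, np.float64(275.52)), (233, np.float64(275.31)), (234, np.float64(275.19)), (235, np.float64(275.01)), (236, np.float64(275.01)), (237, np.float64(274.91)), (238, np.float64(274.83)), (239, np.float64(276.8)), (240, np.float64(277.29)), (241, np.float64(279.98)), (242, np.float64(281.04))] hub 276.37362853628537 220.90322263222632
```

Call:
move_arm([
  {"dx": 0,"dy": -0.1,"dz": 0,"spin": 0},
  {"dx": 0,"dy": -0.1,"dz": 0,"spin": 0},
  {"dx": 0,"dy": -0.1,"dz": 0,"spin": 0},
  {"dx": 0,"dy": 0,"dz": 0,"spin": 0},
  {"dx": 0,"dy": 0,"dz": 0,"spin": 0},
])

```text
time: 12.2
ee_pos: [0.5373, -0.0019, 0.2423]
eef_rot: [0.992, -0.13, 0.001, 0.001]
ft_force: [-1.2, -7.5, 8.4]
width: 0.0196
grip_force: 25.0
```

```bash
cat > slope.py <<'E'
from h import *
import sys
snap('wrist',sys.argv[1]); s=telemetry.read_state(); print(s['time'],s['ee_pos'].round(4),s['ft_force'].round(1))
W=np.clip(400-load(sys.argv[1])['img'].astype(int).sum(2),0,None);x=np.arange(240,315)
c=[(W[r_,240:315]*x).sum()/W[r_,240:315].sum() for r_ in range(227,239)]
print(np.polyfit(range(12),c,1)); print('depth', 10+np.polyfit(range(12),c,1)[0]/.51)
E
python3 slope.py w8
```

```text
12.25 [ 0.5373 -0.0019  0.2423] [-1.4 -6.8  9.2]
[-2.79946482e-02  2.76267764e+02]
depth 9.945108533005707
```

Call:
move_arm([
  {"dx": 0,"dy": -0.1,"dz": 0,"spin": 0},
  {"dx": 0,"dy": 0,"dz": 0,"spin": 0},
  {"dx": 0,"dy": 0,"dz": 0,"spin": 0},
  {"dx": 0,"dy": 0,"dz": 0,"spin": 0},
  {"dx": 0,"dy": 0,"dz": 0,"spin": 0},
  {"dx": 0,"dy": 0,"dz": 0,"spin": 0},
  {"dx": 0,"dy": 0,"dz": 0,"spin": 0},
  {"dx": 0,"dy": 0,"dz": 0,"spin": 0},
  {"dx": 0,"dy": 0,"dz": 0,"spin": 0},
  {"dx": 0,"dy": 0,"dz": 0,"spin": 0},
  {"dx": 0,"dy": 0,"dz": 0,"spin": 0},
  {"dx": 0,"dy": 0,"dz": 0,"spin": 0},
])

```text
time: 13.45
ee_pos: [0.5376, -0.0009, 0.2422]
eef_rot: [0.992, -0.13, 0.001, 0.001]
ft_force: [-2.1, -7.2, 8.7]
width: 0.0201
grip_force: 25.0
```

```bash
python3 slope.py w9
```

```text
13.5 [ 0.5376 -0.0009  0.2423] [-0.8 -6.5  8.4]
[1.70008579e-02 2.76432513e+02]
depth 10.033335015427795
```

Call:
move_arm([
  {"dx": 0,"dy": 0,"dz": 0,"spin": 0},
  {"dx": 0,"dy": 0,"dz": 0,"spin": 0},
  {"dx": 0,"dy": 0,"dz": 0,"spin": 0},
])

```text
time: 13.8
ee_pos: [0.5376, -0.0009, 0.2423]
eef_rot: [0.992, -0.13, 0.001, 0.001]
ft_force: [-1.0, -6.7, 8.0]
width: 0.0202
grip_force: 25.0
```

Call:
move_arm([
  {"dx": 0,"dy": 0,"dz": 0,"spin": 0},
  {"dx": 0,"dy": 0,"dz": 0,"spin": 0},
  {"dx": 0,"dy": 0,"dz": 0,"spin": 0},
  {"dx": 0,"dy": 0,"dz": 0,"spin": 0},
  {"dx": 0,"dy": 0,"dz": 0,"spin": 0},
  {"dx": 0,"dy": 0,"dz": 0,"spin": 0},
  {"dx": 0,"dy": 0,"dz": 0,"spin": 0},
  {"dx": 0,"dy": 0,"dz": 0,"spin": 0},
  {"dx": 0,"dy": 0,"dz": 0,"spin": 0},
], claw=7.5)

```text
time: 14.7
ee_pos: [0.5372, 0.0007, 0.2413]
eef_rot: [0.992, -0.129, 0.0, 0.0]
ft_force: [-0.0, 0.6, -0.2]
width: 0.0734
grip_force: 0.0
```

```bash
python3 slope.py w10
```

```text
14.75 [0.5372 0.0007 0.2413] [0.2 0.3 0.3]
[ -0.54293596 279.22961805]
depth 8.935419686353919
```

Run:
```python
from h import *
for f in ('w9','w10'):
    W=np.clip(400-load(f)['img'].astype(int).sum(2),0,None)
    for r_ in range(212,252):
        w=W[r_,235:320]; w=w*(w>40)
        ix=np.nonzero(w)[0]+235
        print(f,r_,(ix.min(),ix.max(),len(ix),round(float((np.arange(235,320)*w).sum()/w.sum()),1)) if len(ix) else None)
```

```text
w9 212 (np.int64(310), np.int64(311), 2, 310.5)
w9 213 None
w9 214 None
w9 215 None
w9 216 (np.int64(235), np.int64(319), 4, 287.7)
w9 217 (np.int64(235), np.int64(319), 16, 280.0)
w9 218 (np.int64(235), np.int64(319), 21, 277.1)
w9 219 (np.int64(271), np.int64(282), 12, 276.5)
w9 220 (np.int64(271), np.int64(283), 13, 276.5)
w9 221 (np.int64(270), np.int64(283), 14, 276.6)
w9 222 (np.int64(270), np.int64(283), 14, 276.5)
w9 223 (np.int64(271), np.int64(282), 12, 276.4)
w9 224 (np.int64(235), np.int64(319), 17, 279.5)
w9 225 (np.int64(235), np.int64(319), 13, 282.4)
w9 226 (np.int64(235), np.int64(319), 11, 278.4)
w9 227 (np.int64(274), np.int64(279), 6, 276.4)
w9 228 (np.int64(274), np.int64(279), 6, 276.5)
w9 229 (np.int64(274), np.int64(279), 6, 276.5)
w9 230 (np.int64(274), np.int64(279), 6, 276.5)
w9 231 (np.int64(274), np.int64(279), 6, 276.4)
w9 232 (np.int64(235), np.int64(319), 15, 276.7)
w9 233 (np.int64(235), np.int64(319), 15, 280.4)
w9 234 (np.int64(235), np.int64(319), 13, 280.1)
w9 235 (np.int64(274), np.int64(279), 6, 276.6)
w9 236 (np.int64(274), np.int64(279), 6, 27
[... 1990 characters left out ...]

w10 238 (np.int64(243), np.int64(319), 18, 280.3)
w10 239 (np.int64(241), np.int64(319), 17, 275.2)
w10 240 (np.int64(239), np.int64(319), 17, 267.5)
w10 241 (np.int64(239), np.int64(286), 15, 268.7)
w10 242 (np.int64(239), np.int64(286), 14, 275.9)
w10 243 (np.int64(235), np.int64(309), 18, 281.1)
w10 244 (np.int64(235), np.int64(310), 21, 280.6)
w10 245 (np.int64(235), np.int64(311), 22, 279.9)
w10 246 (np.int64(235), np.int64(312), 24, 278.5)
w10 247 (np.int64(235), np.int64(313), 31, 279.2)
w10 248 (np.int64(235), np.int64(314), 33, 278.8)
w10 249 (np.int64(235), np.int64(314), 31, 277.9)
w10 250 (np.int64(236), np.int64(314), 30, 276.7)
w10 251 (np.int64(237), np.int64(299), 26, 276.1)
```

The readout was spoiled by ticks entering the window. The hand itself sits at column 281.8 all the way from the hub to the long tick, so it still reads 10 mm. Retreating upwards.

Call:
move_arm([
  {"dx": 0,"dy": 0,"dz": -0.5,"spin": 0},
  {"dx": 0,"dy": 0,"dz": -1.5,"spin": 0},
  {"dx": 0,"dy": 0,"dz": -3,"spin": 0},
  {"dx": 0,"dy": 0,"dz": -3,"spin": 0},
  {"dx": 0,"dy": 0,"dz": -3,"spin": 0},
  {"dx": 0,"dy": 0,"dz": -2,"spin": 0},
  {"dx": 0,"dy": 0,"dz": 0,"spin": 0},
  {"dx": 0,"dy": 0,"dz": 0,"spin": 0},
])

```text
time: 15.55
ee_pos: [0.5371, 0.0008, 0.3722]
eef_rot: [0.992, -0.129, 0.001, 0.0]
ft_force: [-0.2, -0.5, -1.3]
width: 0.0746
grip_force: 0.0
```

Run:
```python
from h import *
w=snap('wrist','w11');c=snap('scene','s11')
p=proj(w,[.5376+.027,-.0009-.007,.09]).astype(int);q=proj(c,[.55,0,.06]).astype(int);print(p,q)
f=lambda I,u,a,b,s:cv2.resize(I[u[1]-b:u[1]+b,u[0]-a:u[0]+a],None,fx=s,fy=s,interpolation=cv2.INTER_CUBIC)
W=np.hstack([f(cv2.imread('pics/w11.png'),p,50,60,4),f(cv2.imread('pics/s11.png'),q,40,48,5)])
cv2.imwrite('pics/c11.png',W)
```

```text
[277 174] [318 214]
```

View pics/c11.png

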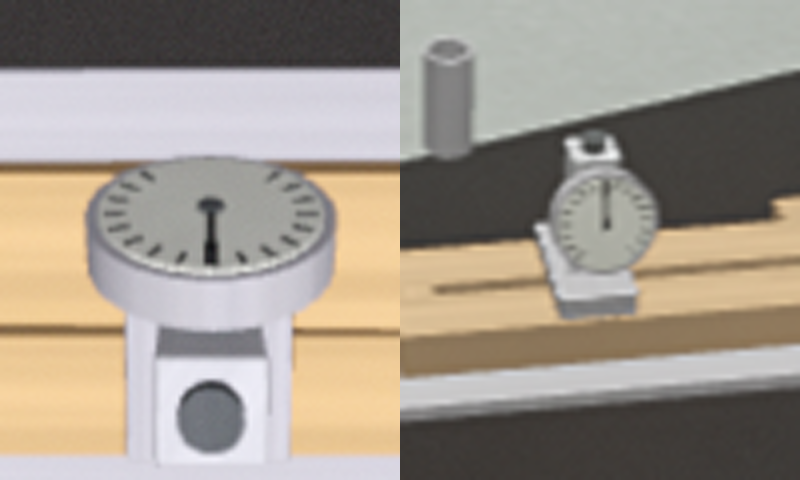

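The gauge stands flat across the channel with the hand exactly on the long tick at crop (210,240). The gripper is clear and the slide is undisturbed.

```bash
python3 -c "
from bench import job
print(job.close_job())"
```

```text
the job is handed in; nothing more can be done
None
```

The gauge is standing flat in the channel and reading 10 mm with the gripper clear. I pressed with about 6–9 N at the wrist, held it there for over a second, and handed the job in at about 16 s.

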